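# Find the free storage bay and open it

## Robot

A 6-joint arm with a two-finger parallel gripper is mounted at the origin on a cart in front of the work surface, level with it; the furniture and walls round the work are solid. World frame = base frame: x ahead of the robot, y to its left, z up, the work surface at z = 0. Lengths are in m, angles in rad, forces in N, time in s.
With the tool pointing down it reaches from about 0.4 to 0.825 m from the base axis. Payload 7 kg.
Tool frame: the origin (TCP) lies at the very end of the fingers, on their centre line; the grasp point (between the pads) lies 19 mm behind it (arm.pinch_z is the z of the grasp point in the tool frame, in m); z points along the fingers, y is the direction in which the jaws open and shut (so a half turn about z gives the same grasp; the last joint's range is limited). The gripper opens to 88 mm and grips with 3 to 60 N. Pads are 19 mm wide; open, the fingers measure 130 mm over their backs; the gripper's body (78 mm by 193 mm) begins 47 mm behind the grasp point.
Start: joints at [-0.963, 0.359, 0.012, 0, -1.224, -0.288], TCP at [0.212, -0.641, 0.198] pointing down, gripper open.
Joint ranges: [-3.07, 3.07], [-1.43, 2.12], [-1.02, 1.25], [-3.03, 1.67], [-3.05, -0], [-3.03, 3.03]. Speed limits (rad/s): [2.39, 2.39, 3.01, 3.14, 3.14, 3.14].

## Interface

Orientations are given as [roll, pitch, yaw] about the fixed x, y, z axes, in that order (R = Rz(yaw) Ry(pitch) Rx(roll)).
In Python, from station import arm gives the robot as it stands.
- The arm moves only by the tool drive_tool, never from a script. Its argument "targets" is a list of rows, each a list of 6 numbers: the shift along the world's x, y, z in units of 0.04 m (1.0 is 0.04 m), then the turn, a rotation vector about the world's x, y, z in units of 6 degrees (1.0 is 6 degrees). In form: [[x, y, z, wx, wy, wz], ...]. A call has 1 to 5 rows; each row shifts and turns the commanded pose from where the row before left it; what a row does not reach is not made up. A row lasts 1/8 s, in which the tool goes at most 62.5 mm and 10.7 degrees, less where a joint would pass 70% of its speed; a pose out of reach is approached as far as the arm can. A call with a number of a shift or a turn outside -1 to 1 is refused whole. A call with a gripper value outside its range is refused whole. "claw" is the opening, from 0 (shut) to 1 (fully open), set as the call begins (left out, the last holds). The fingers move at their own pace and stop on an object; "newtons" is the grip in N (left out, the last holds). Time passes only in rows, so rows that do not move let the fingers close. It gives the time, the measured TCP pose, the force and the opening at its end, in the units of the state.
- arm.get_state(): the state, without advancing time (a new reading comes with each control period).
- arm.grab_frame(name): name is "scene" or "top" or "wrist"; returns (picture, depth): 420x560x3 uint8, red, green, blue; 420x560 float32, m along the optical axis (not along the pixel's ray), 0 where there is no reading.
- arm.get_calibration(name): a dict with "mtx" (3x3 intrinsics, pixels), "origin" and "rotation" of the camera in the world. Camera axes: x right, y up, looking along -z (the intrinsics and any distortion apply to the point x, -y, -z); pixel columns grow to the right and rows downward; lengths in m; the calibration is good to about 2 mm. A picture is of the moment at which its call begins: read the wrist's pose just before it. get_calibration takes no time and is no camera call; for the wrist camera it gives the pose at the moment of the call.
- arm.job_done(): hands the job in, once; it reports no verdict.
Trained networks look in the newest picture that a camera, given by its name, has taken for a name from the list of things; names that differ only in an ending like _2 or _b are one class to them, and where a whole thing is asked for, a point or a joint stands for the part that bears it (a point fixed in the world has none). Each returns a list of dicts, best first, with "score" (0 to 1); they miss things now and then, are a little off and sometimes report something else, mostly with a low value. They report only what shows in the picture. A call takes as long as a camera call.
- arm.search_frame(target, camera): "point" ([x, y, z] in m, in the coordinates of the camera as it stood for that picture, good to about 4 mm: the middle of the surface that is visible of it).
- arm.cut_out(target, camera): "pixels" (420x560 bool, what is visible of it).
- arm.landmark_of(target, camera): "point" ([x, y, z] in m, in the coordinates of the camera as it stood for that picture, good to about 4 mm: a listed point, or the origin of a listed thing).
The state is a dict: "t": time; "q": joint angles; "qd": joint speeds; "joint_efforts": joint torques, N m; "eef_pos": TCP position; "ee_rot": TCP orientation; "force": force on the tool from outside, world axes, zero at the start; "moment": the same for the moment, N m; "width": finger opening in m.
Only numpy, scipy, OpenCV 4.12 (cv2) and the standard library are available. Lean on these libraries where they do the work, as an engineer would, in place of code of your own. Each camera call takes 0.05 s, during which the arm holds its last target. There are 200 camera calls.

## Task

Three of the four bays in the grey storage console are full and one is free. Press the near end of the steel flaps with a fingertip, without forcing those that stay firm, until you find the one that rocks, and push that flap down past its balance point so that it tips fully open and stays open. Leave everything else on the bench and console where it stands.

Things in the scene. Friction and masses are not known exactly. Their poses are not given: they have to be found in the camera images.
- console: fixed light grey console, 196 x 300 x 95 mm high, a row of four bays under flush steel flaps. Origin: middle of the row at bench height, under the hinge axes; x points away from the robot side, y left. Front rail at x -78 to -64 mm, bays to +64, then a fixed deck to +118 with small things on it. Bays 66 mm wide, 6 mm walls between; flap centres at y +108, +36, -36, -108 mm
- flap_1 (a joint): angle (rad) of the leftmost flap: 0 shut, grows as its near end tips down; stop at 1.05. Over a full bay it gives under 0.06, then is firm (a box is 1.5 mm below). Over the free bay about 1 N moves it: let go early it rocks back shut; past 0.45 its weight tips it to the stop, where it stays. Which bay is free varies and cannot be seen. Pressing the far half moves nothing
- flap_1_press (a point): where to press the leftmost flap: on its top and centre line, 14 mm from its near edge, 46 mm nearer than its hinge axis, 95 mm above the bench when shut; moves with the flap. The flap is a plain steel plate 120 mm long (x) x 60 wide x 5 thick, 0.35 kg, its cross axis 18 mm under the middle of its top. The free bay is open 75 mm deep
- flap_2 (a joint): angle (rad) of the second from the left flap: 0 shut, grows as its near end tips down; stop at 1.05. Over a full bay it gives under 0.06, then is firm (a box is 1.5 mm below). Over the free bay about 1 N moves it: let go early it rocks back shut; past 0.45 its weight tips it to the stop, where it stays. Which bay is free varies and cannot be seen. Pressing the far half moves nothing
- flap_2_press (a point): where to press the second from the left flap: on its top and centre line, 14 mm from its near edge, 46 mm nearer than its hinge axis, 95 mm above the bench when shut; moves with the flap. The flap is a plain steel plate 120 mm long (x) x 60 wide x 5 thick, 0.35 kg, its cross axis 18 mm under the middle of its top. The free bay is open 75 mm deep
- flap_3 (a joint): angle (rad) of the third from the left flap: 0 shut, grows as its near end tips down; stop at 1.05. Over a full bay it gives under 0.06, then is firm (a box is 1.5 mm below). Over the free bay about 1 N moves it: let go early it rocks back shut; past 0.45 its weight tips it to the stop, where it stays. Which bay is free varies and cannot be seen. Pressing the far half moves nothing
- flap_3_press (a point): where to press the third from the left flap: on its top and centre line, 14 mm from its near edge, 46 mm nearer than its hinge axis, 95 mm above the bench when shut; moves with the flap. The flap is a plain steel plate 120 mm long (x) x 60 wide x 5 thick, 0.35 kg, its cross axis 18 mm under the middle of its top. The free bay is open 75 mm deep
- flap_4 (a joint): angle (rad) of the rightmost flap: 0 shut, grows as its near end tips down; stop at 1.05. Over a full bay it gives under 0.06, then is firm (a box is 1.5 mm below). Over the free bay about 1 N moves it: let go early it rocks back shut; past 0.45 its weight tips it to the stop, where it stays. Which bay is free varies and cannot be seen. Pressing the far half moves nothing
- flap_4_press (a point): where to press the rightmost flap: on its top and centre line, 14 mm from its near edge, 46 mm nearer than its hinge axis, 95 mm above the bench when shut; moves with the flap. The flap is a plain steel plate 120 mm long (x) x 60 wide x 5 thick, 0.35 kg, its cross axis 18 mm under the middle of its top. The free bay is open 75 mm deep
- spare_stopper: bystander: black rubber stopper, 28 mm wide, 31 mm tall, loose on the console's rear deck; origin at the centre of its underside
- spare_vial: bystander: small capped brown vial, 20 mm wide, 65 mm tall, loose on the console's rear deck; origin at the centre of its underside
- small_beaker: bystander: glass beaker, 58 mm wide, 68 mm tall, on the bench to the right of the console; origin at the centre of its underside
- roll_of_tape: bystander: roll of tape, 104 mm wide, 25 mm tall, lying flat on the bench to the left of the console; origin at the centre of its underside
- lab_timer: bystander: white timer with three buttons, 62 x 62 x 19 mm, on the bench far to the left; origin at the centre of its underside
- bulb: bystander: red rubber pipette bulb, 54 mm wide, 88 mm tall, on the bench at the right, behind the beaker; origin at the centre of its underside
- dish: bystander: clear shallow dish, 64 mm wide, 12 mm tall, on the bench at the right, nearer than the beaker; origin at the centre of its underside

How it is judged:
By the outcome, as a careful person would: the job done as asked, in the order asked, and still so for the second after the job is handed in, with the robot touching nothing.
It also fails if it takes over 48 s, if anything falls off the work surface, if the arm or the gripper's body presses on something with over 40 N, if the wrist force passes 120 N, or if a joint passes its speed limit or range.

## Working session

There is one attempt and no reset: what is moved stays moved. The work goes in short steps, Python scripts to look and compute and a tool call to move; the robot and the scene stay as the last step left them, time stands still between calls to the robot, and variables do not carry over. Pictures are saved under pics/ and viewed, about 8 in all and at most 12, crops included, and the job is handed in when it is done.

Besides the shell and the picture viewer there is one more tool, called after "Emit:" by a JSON object that holds its "method" and its "body". drive_tool: Moves the arm, as the interface text tells. Shifts and turns lie within -1 to 1; 1 stands for 0.04 m of shift or 6 degrees of turn. Its arguments: {"type":"object","properties":{"targets":{"type":"array"},"claw":{"type":"number"},"newtons":{"type":"number"}},"required":["targets"]}

```bash
mkdir -p pics; cat > h.py <<'E'
import numpy as np, cv2
from station import arm
def world(p,cal): return np.array(cal["rotation"])@np.array(p)+np.array(cal["origin"])
def deproj(u,v,d,cal):
    K=np.array(cal["mtx"]); return world([(u-K[0,2])/K[0,0]*d,-(v-K[1,2])/K[1,1]*d,-d],cal)
E
python3 - <<'E'
from h import *
np.set_printoptions(precision=4,suppress=True)
s=arm.get_state();print(s["t"],s["eef_pos"],s["ee_rot"],s["force"],s["width"])
ims=[]
for c in("top","scene"):
    im,d=arm.grab_frame(c);cal=arm.get_calibration(c);np.savez(f"{c}.npz",im=im,d=d)
    cv2.imwrite(f"pics/{c}0.png",im[:,:,::-1])
    for n in("console","flap_1_press","flap_2_press","flap_3_press","flap_4_press"):
        for r in arm.landmark_of(n,c)[:4]: print(c,n,round(r["score"],2),world(r["point"],cal))
E
```

```text
0.0 [ 0.212  -0.6403  0.1967] [ 3.14   -0.0001 -2.822 ] [ 0.2999 -0.2891 -0.3145] 0.08768120684036665
top console 0.85 [2.1918 1.9334 2.9715]
top flap_1_press 0.95 [2.0069 1.7484 2.7866]
top flap_1_press 0.16 [2.1929 1.9344 2.9726]
top flap_2_press 0.79 [2.0243 1.7658 2.804 ]
top flap_3_press 0.93 [2.0344 1.7759 2.8141]
top flap_4_press 0.83 [2.0499 1.7914 2.8296]
scene console 0.9 [0.9472 0.8426 2.0927]
scene flap_1_press 0.73 [0.7953 0.6907 1.9408]
scene flap_2_press 0.84 [0.8202 0.7156 1.9657]
scene flap_3_press 0.81 [0.8563 0.7516 2.0018]
scene flap_3_press 0.38 [1.1326 1.028  2.2781]
scene flap_4_press 0.88 [0.8912 0.7866 2.0367]
scene flap_4_press 0.16 [1.0746 0.97   2.2201]
```

```bash
python3 -c "
import cv2,numpy as np
a=cv2.imread('pics/top0.png');b=cv2.imread('pics/scene0.png')
cv2.imwrite('pics/both.png',cv2.resize(np.vstack([a,b]),(400,600)))"
```

```text
(no output)
```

View pics/top0.png

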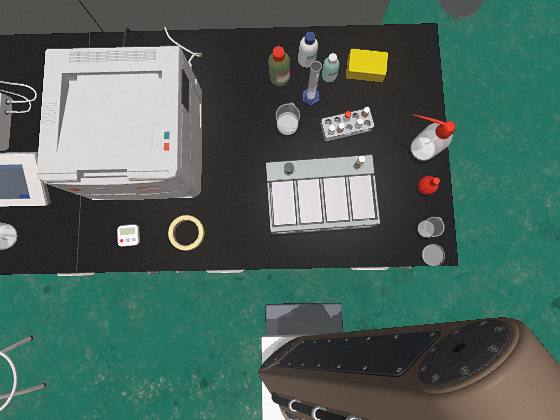

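The top view shows the console at px (267–380, 157–232), slightly rotated. The near rail is at the bottom, with the stopper and vial on the rear deck. The computed positions are wrong because "rotation" isn't a 3x3 matrix, so I'll check its format.

```bash
python3 - <<'E'
import re
s=open('h.py').read()
s=s.replace('np.array(cal["rotation"])@','rot(cal)@').replace('def world','''from scipy.spatial.transform import Rotation as Rn
def rot(cal):
    r=np.array(cal["rotation"],float)
    if r.shape==(3,): return Rn.from_euler("xyz",r).as_matrix()
    return r
def world''',1)
open('h.py','w').write(s)
E
python3 - <<'E'
from h import *
np.set_printoptions(precision=4,suppress=True)
P={}
for c in("top","scene"):
    cal=arm.get_calibration(c);print(c,cal)
    d=np.load(f"{c}.npz")["d"]
    for n in("console","flap_1_press","flap_2_press","flap_3_press","flap_4_press"):
        for r in arm.landmark_of(n,c)[:1]: print(c,n,round(r["score"],2),world(r["point"],cal))
cal=arm.get_calibration("top");d=np.load("top.npz")["d"]
for u,v in((285,205),(310,204),(335,202),(362,201),(250,240),(430,255),(272,160),(372,156)): print(u,v,deproj(u,v,d[v,u],cal))
E
```

```text
top {'mtx': array([[381.7298,   0.    , 276.5195],
       [  0.    , 381.7298, 209.4559],
       [  0.    ,   0.    ,   1.    ]]), 'origin': array([0.3521, 0.0936, 1.1318]), 'rotation': array([ 0.1443,  0.0137, -1.5914])}
top console 0.85 [ 0.531  -0.0259  0.0004]
top flap_1_press 0.95 [0.4761 0.0794 0.101 ]
top flap_2_press 0.79 [0.4834 0.0121 0.0965]
top flap_3_press 0.93 [ 0.4831 -0.0574  0.0957]
top flap_4_press 0.83 [ 0.4917 -0.1365  0.0935]
scene {'mtx': array([[402.5136,   0.    , 277.7458],
       [  0.    , 402.5136, 207.7837],
       [  0.    ,   0.    ,   1.    ]]), 'origin': array([-0.4655, -0.5702,  0.68  ]), 'rotation': array([ 1.0974,  0.024 , -0.9805])}
scene console 0.9 [ 0.527  -0.0219 -0.0043]
scene flap_1_press 0.73 [0.4804 0.0845 0.097 ]
scene flap_2_press 0.84 [0.4775 0.0171 0.0946]
scene flap_3_press 0.81 [ 0.4814 -0.0573  0.0942]
scene flap_4_press 0.88 [ 0.4848 -0.1275  0.091 ]
285 205 [0.5151 0.0812 0.0934]
310 204 [0.516  0.0125 0.0953]
335 202 [ 0.52   -0.0562  0.0957]
362 201 [ 0.5214 -0.1306  0.0938]
250 240 [ 0.4271  0.1863 -0.0001]
430 255 [ 0.3719 -0.3402  0.0019]
272 160 [ 0.67    0.1164 -0.0008]
372 156 [ 0.6486 -0.1656  0.0922]
```

```bash
python3 - <<'E'
import numpy as np
from scipy.optimize import least_squares
L=np.array([[-.046,y] for y in(.108,.036,-.036,-.108)]+[[0,0]])
M=[np.array([[.4761,.0794],[.4834,.0121],[.4831,-.0574],[.4917,-.1365],[.531,-.0259]]),np.array([[.4804,.0845],[.4775,.0171],[.4814,-.0573],[.4848,-.1275],[.527,-.0219]])]
f=lambda p:L@np.array([[np.cos(p[2]),np.sin(p[2])],[-np.sin(p[2]),np.cos(p[2])]])+p[:2]
r=least_squares(lambda p:np.concatenate([(f(p)-m).ravel() for m in M]),[.53,-.02,.03]).x
print(r,f(r)); t=np.array([.212,-.6403]); print((f(r)[3]-t)/.04)
E
```

```text
[ 0.52840938 -0.02183915  0.04079534] [[ 0.47804298  0.08419493]
 [ 0.48097943  0.01225483]
 [ 0.48391588 -0.05968526]
 [ 0.48685233 -0.13162536]
 [ 0.52840938 -0.02183915]]
[ 6.87130824 12.71686611]
```

Emit:
{"method": "drive_tool", "body": {"targets": [[0.4,0.8,0,0,0,-0.7],[0.5,1,0,0,0,-0.7],[0.5,1,0,0,0,-0.7],[0.5,1,0,0,0,-0.6],[0.5,1,0,0,0,0]], "claw": 0}}

```text
t: 1.72
eef_pos: [0.3087, -0.4476, 0.1978]
ee_rot: [-3.141, 0.0, -3.106]
force: [1.3, 0.4, 0.8]
width: 0.0431
```

Emit:
{"method": "drive_tool", "body": {"targets": [[0.55,1,0,0,0,0],[0.55,1,0,0,0,0],[0.55,1,0,0,0,0],[0.55,1,0,0,0,0],[0.55,1,0,0,0,0]]}}

```text
t: 2.35
eef_pos: [0.4188, -0.2474, 0.198]
ee_rot: [-3.141, 0.001, -3.104]
force: [1.8, -0.1, 0.3]
width: 0.0005
```

Emit:
{"method": "drive_tool", "body": {"targets": [[0.55,1,0,0,0,0],[0.55,1,0,0,0,0],[0.6,0.9,-0.6,0,0,0],[0,0,-0.8,0,0,0],[0,0,0,0,0,0]]}}

```text
t: 2.98
eef_pos: [0.4846, -0.1324, 0.1398]
ee_rot: [3.142, -0.005, -3.104]
force: [-0.7, 0.1, 0.5]
width: 0.0004
```

```bash
python3 - <<'E'
from h import *
im,d=arm.grab_frame("top");cv2.imwrite("pics/top1.png",cv2.resize(im[130:260,230:410,::-1],(720,520)))
s=arm.get_state();print(s["t"],s["eef_pos"],s["ee_rot"],s["force"],s["width"])
im,d=arm.grab_frame("scene");a=im[:,:,::-1];cv2.imwrite("pics/scene1.png",cv2.resize(a[150:360,200:480],(800,600)))
E
```

```text
3.025 [ 0.48568267 -0.13286819  0.14154275] [-3.14111863e+00 -1.84715166e-03 -3.10401659e+00] [0.60055548 0.52504442 0.40313888] 0.0003218368918242201
```

View pics/scene1.png

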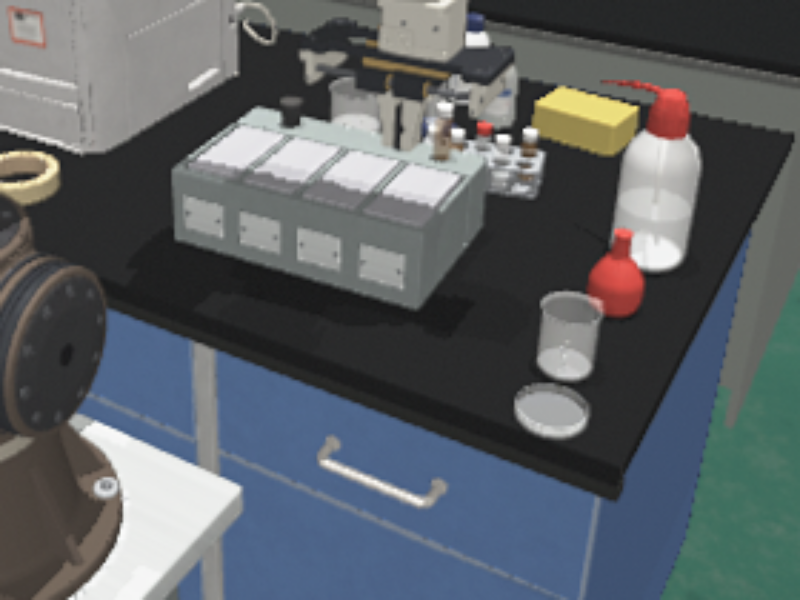

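The closed fingers hang above the near half of the rightmost flap, with the tip at about (400, 145) in the crop. The flaps run from (220, 150) to (410, 195), and everything is undisturbed. I'll go down to just above flap 4.

Emit:
{"method": "drive_tool", "body": {"targets": [[0,0,-0.5,0,0,0],[0,0,-0.4,0,0,0],[0,0,0,0,0,0],[0,0,0,0,0,0]]}}

```text
t: 3.58
eef_pos: [0.4871, -0.1332, 0.1072]
ee_rot: [-3.141, 0.002, -3.105]
force: [0.3, 0.4, 0.1]
width: 0.0002
```

Emit:
{"method": "drive_tool", "body": {"targets": [[0,0,-0.1,0,0,0],[0,0,-0.05,0,0,0],[0,0,0,0,0,0]]}}

```text
t: 3.95
eef_pos: [0.4861, -0.1328, 0.0996]
ee_rot: [-3.142, -0.0, -3.105]
force: [-1.1, -1.0, 0.6]
width: 0.0002
```

Emit:
{"method": "drive_tool", "body": {"targets": [[0,0,-0.05,0,0,0],[0,0,-0.03,0,0,0],[0,0,0,0,0,0]]}}

```text
t: 4.32
eef_pos: [0.4861, -0.1327, 0.0963]
ee_rot: [3.142, -0.0, -3.105]
force: [0.0, 0.1, 1.0]
width: 0.0003
```

Emit:
{"method": "drive_tool", "body": {"targets": [[0,0,-0.04,0,0,0],[0,0,0,0,0,0]]}}

```text
t: 4.58
eef_pos: [0.4861, -0.1328, 0.0947]
ee_rot: [3.142, -0.0, -3.105]
force: [-0.4, -0.1, -0.0]
width: 0.0006
```

Emit:
{"method": "drive_tool", "body": {"targets": [[0,0,-0.03,0,0,0],[0,0,0,0,0,0]]}}

```text
t: 4.82
eef_pos: [0.4861, -0.1328, 0.0936]
ee_rot: [3.142, -0.0, -3.105]
force: [-0.6, 1.1, -0.1]
width: 0.0006
```

Emit:
{"method": "drive_tool", "body": {"targets": [[0,0,-0.03,0,0,0],[0,0,0,0,0,0]]}}

```text
t: 5.08
eef_pos: [0.4861, -0.1328, 0.0924]
ee_rot: [3.142, -0.0, -3.105]
force: [0.2, 0.1, 0.0]
width: 0.0005
```

Emit:
{"method": "drive_tool", "body": {"targets": [[0,0,-0.03,0,0,0],[0,0,0,0,0,0]]}}

```text
t: 5.32
eef_pos: [0.4861, -0.1328, 0.0912]
ee_rot: [3.142, -0.0, -3.105]
force: [-0.1, 0.5, 0.5]
width: 0.0007
```

Emit:
{"method": "drive_tool", "body": {"targets": [[0,0,-0.03,0,0,0],[0,0,0,0,0,0]]}}

```text
t: 5.58
eef_pos: [0.4861, -0.1328, 0.09]
ee_rot: [3.142, -0.0, -3.105]
force: [-0.2, -0.1, 0.1]
width: 0.0002
```

Emit:
{"method": "drive_tool", "body": {"targets": [[0,0,-0.03,0,0,0],[0,0,0,0,0,0]]}}

```text
t: 5.82
eef_pos: [0.4861, -0.1328, 0.0887]
ee_rot: [3.142, -0.0, -3.105]
force: [-0.1, -0.8, -0.6]
width: 0.0003
```

```bash
python3 - <<'E'
from h import *
im,d=arm.grab_frame("scene");a=im[:,:,::-1];cv2.imwrite("pics/scene2.png",cv2.resize(a[170:270,250:390],(784,560)))
E
```

```text
(no output)
```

View pics/scene2.png

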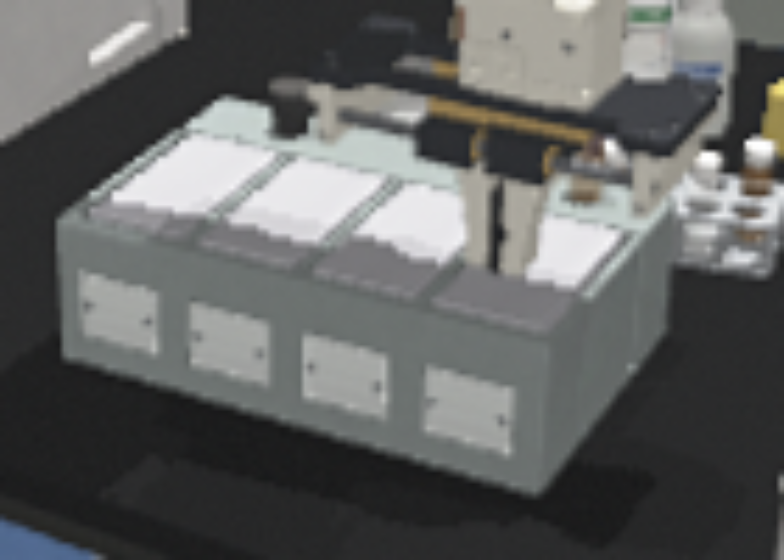

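The fingers look left of the flap's centre, at about (497, 272) where I expected (521, 294). I'll overlay the fitted flaps and the TCP to check the fit before going on.

```bash
cat >> h.py <<'E'
def proj(p,cal):
    K=np.array(cal["mtx"]);q=rot(cal).T@(np.asarray(p,float)-np.array(cal["origin"]))
    return np.array([K[0,2]+K[0,0]*q[0]/-q[2],K[1,2]-K[1,1]*q[1]/-q[2]])
def overlay(im,cal,pose,pts,box,out,k=5):
    x0,y0,x1,y1=box;a=cv2.resize(np.ascontiguousarray(im[y0:y1,x0:x1,::-1]),None,fx=k,fy=k,interpolation=cv2.INTER_CUBIC)
    f=lambda p:tuple(int(v) for v in ((proj(p,cal)-[x0,y0]+.5)*k))
    c,s=np.cos(pose[2]),np.sin(pose[2]);W=lambda x,y,z:(pose[0]+c*x-s*y,pose[1]+s*x+c*y,z)
    for yc in(.108,.036,-.036,-.108):
        cv2.polylines(a,[np.array([f(W(x,yc+y,.095)) for x,y in((-.06,-.03),(.06,-.03),(.06,.03),(-.06,.03))])],True,(0,0,255),1)
    cv2.polylines(a,[np.array([f(W(x,y,.095)) for x,y in((-.078,-.15),(.118,-.15),(.118,.15),(-.078,.15))])],True,(0,200,0),1)
    for p in pts: cv2.circle(a,f(p),4,(255,0,0),2)
    cv2.imwrite(out,a)
E
python3 - <<'E'
from h import *
P=[.5284,-.0218,.0408]
s=arm.get_state();print(s["force"])
im,_=arm.grab_frame("scene");overlay(im,arm.get_calibration("scene"),P,[s["eef_pos"]],(250,165,395,275),"pics/o1.png")
T=np.load("top.npz")["im"];overlay(T,arm.get_calibration("top"),P,[],(255,145,395,245),"pics/o2.png")
E
```

```text
[-0.28670263 -0.78171455  0.04523184]
```

View pics/o1.png

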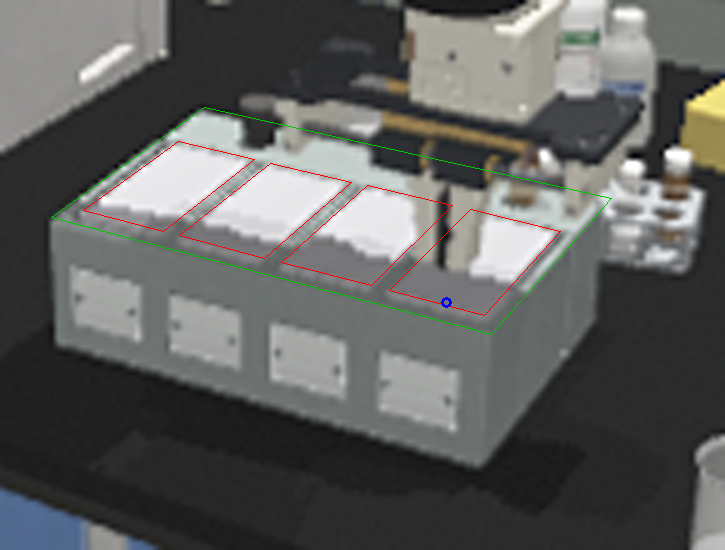

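View pics/o2.png

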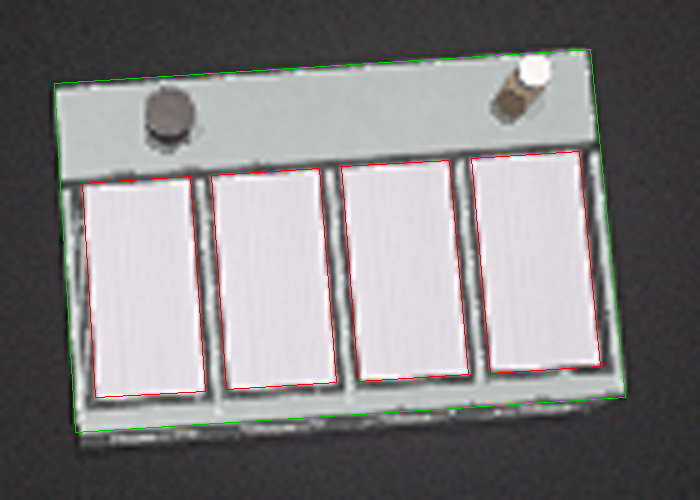

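The console fit is excellent in both views. But the pale fingers end about 6 px (roughly 17 mm) above the reported TCP. Depth will show whether dark tips fill that gap or the tool is higher than reported.

```bash
python3 - <<'E'
from h import *
np.set_printoptions(precision=3,suppress=True,linewidth=150)
s=arm.get_state();cal=arm.get_calibration("scene");im,d=arm.grab_frame("scene")
p=proj(s["eef_pos"],cal);print(p,s["eef_pos"])
u0=int(round(p[0]))
for u in(u0-3,u0,u0+3):
    for v in range(int(p[1])-14,int(p[1])+5,2): print(u,v,im[v,u],deproj(u,v,d[v,u],cal))
im,d=arm.grab_frame("wrist");cv2.imwrite("pics/w1.png",im[:,:,::-1])
E
```

```text
[338.889 225.033] [ 0.486 -0.133  0.089]
336 211 [169 166 156] [ 0.476 -0.126  0.138]
336 213 [173 170 160] [ 0.474 -0.127  0.133]
336 215 [157 155 147] [ 0.476 -0.127  0.125]
336 217 [121 120 116] [ 0.519 -0.107  0.093]
336 219 [121 120 123] [ 0.505 -0.114  0.095]
336 221 [121 120 123] [ 0.495 -0.119  0.094]
336 223 [119 119 122] [ 0.483 -0.125  0.095]
336 225 [128 126 129] [ 0.472 -0.13   0.095]
336 227 [102 106 105] [ 0.465 -0.134  0.093]
336 229 [108 114 112] [ 0.455 -0.139  0.093]
339 211 [29 30 33] [ 0.475 -0.136  0.141]
339 213 [81 80 77] [ 0.474 -0.137  0.136]
339 215 [126 124 118] [ 0.477 -0.136  0.127]
339 217 [149 147 137] [ 0.473 -0.138  0.124]
339 219 [114 113 116] [ 0.512 -0.12   0.094]
339 221 [119 119 122] [ 0.498 -0.127  0.095]
339 223 [119 118 121] [ 0.49  -0.131  0.093]
339 225 [116 115 118] [ 0.48  -0.136  0.093]
339 227 [116 117 119] [ 0.467 -0.142  0.095]
339 229 [104 109 107] [ 0.456 -0.148  0.095]
342 211 [171 168 158] [ 0.474 -0.146  0.144]
342 213 [170 168 158] [ 0.478 -0.144  0.136]
342 215 [171 167 158] [ 0.477 -0.145  0.13 ]
342 217 [171 168 158] [ 0.475 -0.146  0.125]
342 219 [133 132 128] [ 0.518 -0.127  0.093]
342 221 [118 119 121] [ 0.504 -0.134  0.094]
342 223 [119 117 120] [ 0.492 -0.14   0.095]
342 225 [120 119 122] [ 0.484 -0.144  0.093]
342 227 [137 136 139] [ 0.472 -0.15   0.094]
342 229 [ 97 101 101] [ 0.46  -0.155  0.095]
```

View pics/w1.png

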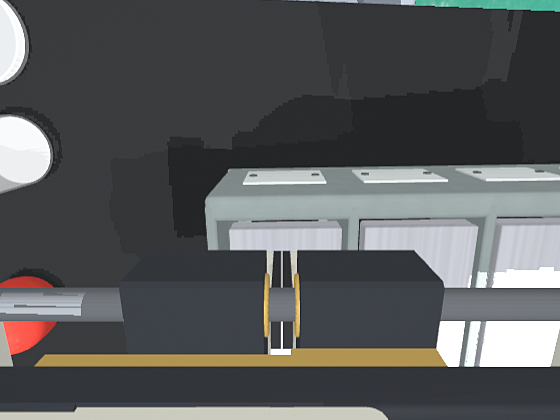

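Depth is clear: the visible finger tips end near z ≈ 0.123, while the reported TCP is 0.089. The flap under them is still flat at 0.094. So I haven't touched anything yet, and the reported z is about 34 mm low with the fingers shut. I'll trust vision and force and continue down: 20 mm first, then small steps.

Emit:
{"method": "drive_tool", "body": {"targets": [[0,0,-0.25,0,0,0],[0,0,-0.2,0,0,0],[0,0,0,0,0,0]]}}

```text
t: 6.4
eef_pos: [0.4854, -0.1328, 0.0698]
ee_rot: [-3.142, -0.002, -3.105]
force: [0.2, -0.2, 0.2]
width: 0.0004
```

```bash
cat > tip.py <<'E'
from h import *
s=arm.get_state();cal=arm.get_calibration("scene");im,d=arm.grab_frame("scene")
p=np.array(s["eef_pos"]);c,t=np.cos(.041),np.sin(.041)
vs,us=np.mgrid[150:290,240:420];K=np.array(cal["mtx"]);D=d[150:290,240:420]
q=np.stack([(us-K[0,2])/K[0,0]*D,-(vs-K[1,2])/K[1,1]*D,-D],-1)@rot(cal).T+np.array(cal["origin"])
m=(abs(q[...,0]-p[0])<.016)&(abs(q[...,1]-p[1])<.025)&(q[...,2]>.1)&(q[...,2]<.2)
z=np.sort(q[m][:,2]);print("t",s["t"],"pos",p.round(4),"F",np.round(s["force"],1),"lowest finger z",z[:8].round(3),"y",q[m][:,1].min().round(3),q[m][:,1].max().round(3))
E
python3 tip.py
```

```text
t 6.4 pos [ 0.4854 -0.1328  0.0698] F [ 0.2 -0.2  0.2] lowest finger z [0.101 0.101 0.101 0.102 0.102 0.102 0.102 0.103] y -0.155 -0.11
```

Emit:
{"method": "drive_tool", "body": {"targets": [[0,0,-0.05,0,0,0],[0,0,-0.03,0,0,0],[0,0,0,0,0,0]]}}

```text
t: 6.82
eef_pos: [0.4862, -0.1328, 0.0677]
ee_rot: [3.142, 0.0, -3.105]
force: [0.2, 0.4, -0.5]
width: 0.0005
```

Emit:
{"method": "drive_tool", "body": {"targets": [[0,0,-0.04,0,0,0],[0,0,0,0,0,0]]}}

```text
t: 7.08
eef_pos: [0.4862, -0.1328, 0.0661]
ee_rot: [-3.142, 0.0, -3.105]
force: [0.5, -0.5, 0.4]
width: 0.0004
```

Emit:
{"method": "drive_tool", "body": {"targets": [[0,0,-0.03,0,0,0],[0,0,0,0,0,0]]}}

```text
t: 7.32
eef_pos: [0.4861, -0.1328, 0.0651]
ee_rot: [-3.141, -0.0, -3.104]
force: [-1.5, 0.8, 3.9]
width: 0.0004
```

Emit:
{"method": "drive_tool", "body": {"targets": [[0,0,-0.03,0,0,0],[0,0,0,0,0,0]]}}

```text
t: 7.58
eef_pos: [0.4861, -0.1328, 0.0649]
ee_rot: [-3.141, 0.0, -3.104]
force: [-6.1, 2.8, 15.4]
width: 0.0004
```

Flap 4 is firm: 15 N for 0.2 mm of travel at reported z 0.065, so its bay is full. I'll lift and go to flap 3, checking each step from here on.

Emit:
{"method": "drive_tool", "body": {"targets": [[0,0,0.3,0,0,0],[-0.04,0.9,0,0,0,0],[-0.04,0.9,0,0,0,0],[0,0,-0.1,0,0,0],[0,0,-0.1,0,0,0]]}}

```text
t: 8.2
eef_pos: [0.4831, -0.0607, 0.0677]
ee_rot: [3.142, 0.0, -3.104]
force: [-0.2, -0.2, 0.3]
width: 0.0004
```

Emit:
{"method": "drive_tool", "body": {"targets": [[0,0,0,0,0,0],[0,0,0,0,0,0]]}}

```text
t: 8.45
eef_pos: [0.4829, -0.0614, 0.0676]
ee_rot: [-3.141, -0.0, -3.106]
force: [0.2, 0.5, 0.4]
width: 0.0002
```

Emit:
{"method": "drive_tool", "body": {"targets": [[0,0,-0.04,0,0,0],[0,0,0,0,0,0]]}}

```text
t: 8.7
eef_pos: [0.483, -0.061, 0.066]
ee_rot: [-3.141, -0.0, -3.105]
force: [0.2, -1.3, 0.9]
width: 0.0004
```

Emit:
{"method": "drive_tool", "body": {"targets": [[0,0,-0.03,0,0,0],[0,0,0,0,0,0]]}}

```text
t: 8.95
eef_pos: [0.4829, -0.0609, 0.0652]
ee_rot: [-3.141, -0.0, -3.104]
force: [-1.7, -1.4, 3.8]
width: 0.0001
```

Emit:
{"method": "drive_tool", "body": {"targets": [[0,0,0,0,0,0],[0,0,0,0,0,0]]}}

```text
t: 9.2
eef_pos: [0.4829, -0.0609, 0.0651]
ee_rot: [-3.141, -0.0, -3.104]
force: [-2.2, -1.3, 5.6]
width: 0.0007
```

Flap 3 holds a steady 4–6 N at the same height, well over the ~1 N of a free flap, so it's firm. Next is flap 2.

Emit:
{"method": "drive_tool", "body": {"targets": [[0,0,0.3,0,0,0],[-0.04,0.9,0,0,0,0],[-0.04,0.9,0,0,0,0],[0,0,-0.1,0,0,0],[0,0,-0.14,0,0,0]]}}

```text
t: 9.82
eef_pos: [0.48, 0.0114, 0.0674]
ee_rot: [3.141, 0.001, -3.104]
force: [-0.0, 0.0, 0.2]
width: 0.0003
```

Emit:
{"method": "drive_tool", "body": {"targets": [[0,0,0,0,0,0],[0,0,0,0,0,0]]}}

```text
t: 10.07
eef_pos: [0.4798, 0.0106, 0.0672]
ee_rot: [-3.141, -0.0, -3.105]
force: [-0.7, -0.2, -0.1]
width: 0.0003
```

Emit:
{"method": "drive_tool", "body": {"targets": [[0,0,-0.03,0,0,0],[0,0,0,0,0,0],[0,0,0,0,0,0]]}}

```text
t: 10.45
eef_pos: [0.4799, 0.0111, 0.0662]
ee_rot: [-3.142, 0.0, -3.105]
force: [-1.6, -0.1, 0.2]
width: 0.0001
```

Emit:
{"method": "drive_tool", "body": {"targets": [[0,0,-0.03,0,0,0],[0,0,0,0,0,0],[0,0,0,0,0,0]]}}

```text
t: 10.82
eef_pos: [0.4797, 0.0112, 0.0652]
ee_rot: [-3.141, 0.0, -3.104]
force: [-1.7, -0.6, 4.8]
width: 0.0005
```

Flap 2 is firm too, at 4.8 N. On to flap 1.

Emit:
{"method": "drive_tool", "body": {"targets": [[0,0,0.3,0,0,0],[-0.04,0.9,0,0,0,0],[-0.04,0.9,0,0,0,0],[0,0,-0.1,0,0,0],[0,0,-0.14,0,0,0]]}}

```text
t: 11.45
eef_pos: [0.4766, 0.0834, 0.0674]
ee_rot: [3.141, 0.0, -3.104]
force: [-0.3, -0.2, 0.2]
width: 0.0004
```

Emit:
{"method": "drive_tool", "body": {"targets": [[0,0,-0.03,0,0,0],[0,0,0,0,0,0],[0,0,0,0,0,0]]}}

```text
t: 11.82
eef_pos: [0.4766, 0.0828, 0.0661]
ee_rot: [-3.141, -0.0, -3.105]
force: [0.4, -0.4, 0.6]
width: 0.0004
```

Emit:
{"method": "drive_tool", "body": {"targets": [[0,0,-0.03,0,0,0],[0,0,0,0,0,0],[0,0,0,0,0,0]]}}

```text
t: 12.2
eef_pos: [0.4766, 0.0832, 0.0649]
ee_rot: [-3.142, 0.0, -3.105]
force: [0.3, 0.4, 1.5]
width: 0.0004
```

Emit:
{"method": "drive_tool", "body": {"targets": [[0,0,-0.03,0,0,0],[0,0,0,0,0,0],[0,0,0,0,0,0]]}}

```text
t: 12.58
eef_pos: [0.4766, 0.0833, 0.0636]
ee_rot: [3.142, -0.0, -3.104]
force: [-0.6, 0.3, 1.4]
width: 0.0003
```

Flap 1 gives at about 1.4 N and keeps moving, so it's the free one. I'll push it past the balance point.

Emit:
{"method": "drive_tool", "body": {"targets": [[0,0,-0.1,0,0,0],[0,0,-0.1,0,0,0],[0,0,0,0,0,0]]}}

```text
t: 12.95
eef_pos: [0.4764, 0.0832, 0.0552]
ee_rot: [-3.141, -0.001, -3.105]
force: [1.2, 0.7, -0.3]
width: 0.0003
```

Emit:
{"method": "drive_tool", "body": {"targets": [[0,0,-0.1,0,0,0],[0,0,-0.1,0,0,0],[0,0,0,0,0,0]]}}

```text
t: 13.32
eef_pos: [0.4764, 0.0831, 0.0473]
ee_rot: [-3.141, -0.001, -3.105]
force: [0.6, 1.1, 0.1]
width: 0.0003
```

Emit:
{"method": "drive_tool", "body": {"targets": [[0,0,-0.1,0,0,0],[0,0,-0.08,0,0,0],[0,0,0,0,0,0],[0,0,0,0,0,0]]}}

```text
t: 13.82
eef_pos: [0.4766, 0.0832, 0.0405]
ee_rot: [-3.142, 0.0, -3.105]
force: [0.1, 0.4, 0.1]
width: 0.0002
```

Emit:
{"method": "drive_tool", "body": {"targets": [[0,0,0.3,0,0,0],[0,0,0.5,0,0,0],[0,0,1,0,0,0],[0,0,1,0,0,0],[-0.3,0,0.6,0,0,0]]}}

```text
t: 14.45
eef_pos: [0.4657, 0.0836, 0.1795]
ee_rot: [3.14, 0.003, -3.105]
force: [0.5, -0.3, -0.7]
width: 0.0005
```

```bash
python3 - <<'E'
from h import *
s=arm.get_state();print(s["t"],s["eef_pos"],s["force"])
im,d=arm.grab_frame("scene");overlay(im,arm.get_calibration("scene"),[.5284,-.0218,.0408],[],(250,150,395,265),"pics/f1.png")
T,_=arm.grab_frame("top");t0=np.load("top.npz")["im"];s0=np.load("scene.npz")["im"]
for n in("roll_of_tape","small_beaker","spare_stopper","spare_vial"):
    r=arm.landmark_of(n,"scene");print(n,[(round(x["score"],2),world(x["point"],arm.get_calibration("scene")).round(3)) for x in r[:1]])
E
```

```text
14.45 [0.46566256 0.0835879  0.17954517] [ 0.51026631 -0.28573929 -0.70856629]
roll_of_tape [(0.81, array([ 0.451,  0.372, -0.004]))]
small_beaker [(0.98, array([ 0.451, -0.33 , -0.002]))]
spare_stopper [(0.57, array([0.613, 0.073, 0.093]))]
spare_vial [(0.59, array([ 0.625, -0.122,  0.093]))]
```

View pics/f1.png

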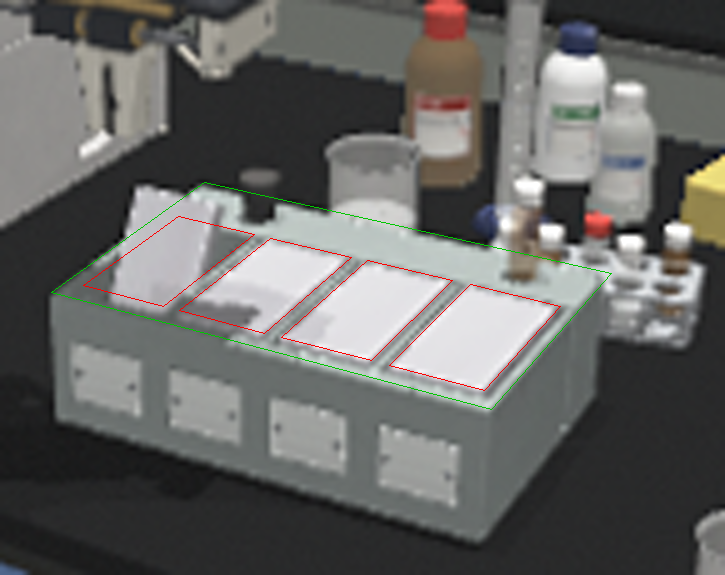

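The leftmost flap stands tipped open, with its far end raised at about (165, 195). The other three are flush, and the stopper and vial are still on the deck. I'll check the angle from depth, then hand in.

```bash
python3 - <<'E'
from h import *
cal=arm.get_calibration("scene");im,d=arm.grab_frame("scene")
m=arm.cut_out("flap_1","scene")
vs,us=np.mgrid[185:205,275:290]
q=np.array([deproj(u,v,d[v,u],cal) for v,u in zip(vs.ravel(),us.ravel())])
q=q[(q[:,2]>.06)&(q[:,2]<.16)&(q[:,0]<.6)]
n=np.linalg.svd(q-np.median(q,0))[2][2];a=np.arccos(abs(n[2]));print("angle",a,len(q),q[:,2].min(),q[:,2].max())
s=arm.get_state();print(s["t"],s["force"])
if a>.9: print(arm.job_done())
E
```

```text
angle 1.0551037622114627 241 0.08664741357120909 0.13852513820590173
14.85 [-0.63849023 -0.52953243 -0.4072425 ]
the job is handed in; nothing more can be done
None
```

The free bay is under the leftmost flap (flap 1). I pushed that flap past its balance point, and it now stands open at its stop. I handed the job in at about 15 s.

- **Finding the flap:** Flaps 4, 3 and 2 went firm after about 2 mm. Flap 1 kept giving at about 1.4 N, so I pushed it about 26 mm down and withdrew.
- **Final checks:** Depth gives flap 1 an angle of 1.055 rad, against a stop at 1.05. The picture shows the other three flaps flush and the stopper and vial still on the deck. The tool was well clear, with no contact force. I did not compare the bench items with their starting positions; the tape and beaker were located in the last image. The timer, bulb and dish were not rechecked.
- **Disagreement:** With the gripper shut, the reported fingertip height read about 28–34 mm lower than the depth image showed. I went by the depth image and contact force instead.
- **Pressed too hard:** I sent two steps on flap 4 together without checking between them, and it briefly took 15 N after it had gone firm. Flaps 3 and 2 got at most 6 N.

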